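# Clear the untopped rice patty with the spatula

## Robot

A 6-joint arm with a two-finger parallel gripper is mounted at the origin on the work surface. World frame = base frame: x ahead of the robot, y to its left, z up, the work surface at z = 0. Lengths are in m, angles in rad, forces in N, time in s.
With the tool pointing down it reaches from about 0.325 to 1 m from the base axis. Payload 5.1 kg.
Tool frame: the origin (TCP) lies at the very end of the fingers, on their centre line; the grasp point (between the pads) lies 19 mm behind it; z points along the fingers, y is the direction in which the jaws open and shut (so a half turn about z gives the same grasp; the last joint's range is limited). The gripper opens to 85 mm and grips with 20 to 120 N. Pads are 22 mm wide; open, the fingers measure 114 mm over their backs; the gripper's body (76 mm by 85 mm) begins 54 mm behind the grasp point. The pads swing forward as they close: fully open they stand 13 mm farther back than shut.
Start: joints at [-1.275, 0.124, 1.65, -0, 1.367, -0.083], TCP at [0.24, -0.604, 0.231] pointing down, gripper open.
Joint ranges: [-2.61, 2.61], [-1.02, 2.33], [0.03, 2.71], [-1.35, 4.49], [0.32, 2.68], [-2.91, 2.91]. Speed limits (rad/s): [2.57, 2.57, 3.14, 3.14, 3.14, 3.14].

## Interface

Orientations are given as [roll, pitch, yaw] about the fixed x, y, z axes, in that order (R = Rz(yaw) Ry(pitch) Rx(roll)).
In Python, from workcell import env gives the robot as it stands.
- The arm moves only by the tool jog_arm, never from a script. Its argument "increments" is a list of rows, each a list of 7 numbers: the shift along the tool's x, y, z in mm, then the turn, a rotation vector about the tool's x, y, z in rad, then the opening, from 0 (shut) to 1 (fully open). A call has 1 to 12 rows; each row is the pose to reach, as a shift and turn from the pose commanded when the call began, along the tool's axes at that moment; what a row does not reach only later rows make up. A row lasts 1/8 s, in which the tool goes at most 62.5 mm and 10.7 degrees, less where a joint would pass 70% of its speed; a pose out of reach is approached as far as the arm can. A call with a gripper value outside its range is refused whole. The fingers move at their own pace and stop on an object; "squeeze" is the grip in N (left out, the last holds). Time passes only in rows, so rows that repeat a pose let the fingers close. It gives the time, the measured TCP pose, the force and the opening at its end, in the units of the state.
- env.observe(): the state, without advancing time (a new reading comes with each control period).
- env.grab_frame(name): name is "side" or "top" or "wrist"; returns the picture (400x640x3 uint8, red, green, blue); there is no depth.
- env.calibration(name): a dict with "intrinsics" (3x3 intrinsics, pixels), "xyz" and "rotation" of the camera in the world. Camera axes: x right, y up, looking along -z (the intrinsics and any distortion apply to the point x, -y, -z); pixel columns grow to the right and rows downward; lengths in m; the calibration is good to about 2 mm. A picture is of the moment at which its call begins: read the wrist's pose just before it. calibration takes no time and is no camera call; for the wrist camera it gives the pose at the moment of the call.
- env.hand_in(): hands the job in, once; it reports no verdict.
Trained networks look in the newest picture that a camera, given by its name, has taken for a name from the list of things; names that differ only in an ending like _2 or _b are one class to them, and where a whole thing is asked for, a point or a joint stands for the part that bears it (a point fixed in the world has none). Each returns a list of dicts, best first, with "p" (0 to 1); they miss things now and then, are a little off and sometimes report something else, mostly with a low value. They report only what shows in the picture. A call takes as long as a camera call. They do not tell look-alikes from the thing itself.
- env.trace(camera, name): "mask" (400x640 bool, what is visible of it) and "xy" ([column, row] in pixels, amid what is visible of it).
- env.mark_of(camera, name): "xy" ([column, row] in pixels: a listed point, or the origin of a listed thing).
The state is a dict: "clock": time; "joint_pos": joint angles; "joint_velocities": joint speeds; "joint_torque": joint torques, N m; "ee_pos": TCP position; "orientation": TCP orientation; "force": force on the tool from outside, world axes, zero at the start; "torque": the same for the moment, N m; "grip_width": opening from 0.0 (shut) to 1.0 (fully open).
Only numpy, scipy, OpenCV 4.12 (cv2) and the standard library are available. Lean on these libraries where they do the work, as an engineer would, in place of code of your own. Each camera call takes 0.05 s, during which the arm holds its last target. There are 200 camera calls.

## Task

One of the three rice patties on the forming board has no meat topping: slide the spatula under that bare patty, carry it over to the low steel tray and let it slide off so that it lies flat on the tray's floor, right side up, never letting it fall. Then put the spatula back the way it lay, its handle in the rest's notch and its blade on the table. Touch the bare patty only with the spatula, never with the gripper, and leave the other two patties and the spice jar where they are.

Things in the scene. Friction and masses are not known exactly. Their poses are not given: they have to be found in the camera images.
- patty_bare: The bare rice patty: a firm tan disc, diameter 84 mm, height 24 mm (all sizes here in mm), about 120 g, with no dark slab on top. Origin: centre of its underside; z up. The underside is flat only to radius 26; from there it rises as a gentle cone to 6 above the board at radius 42, so a thin blade enters under its rim.
- patty_topped_a: Bystander: same kind of patty, with a dark brown meat slab (44 x 26 x 8) fixed on top. Origin: centre of its underside.
- patty_topped_b: Bystander: the other patty with a dark slab on top. Origin: centre of its underside.
- board: Fixed white board, 160 (x) by 350 (y) mm, 12 thick, with a blue stop ledge along its far edge: near face at x = +68, top 34 above the table. Origin: centre of the underside; +x points from the open near edge to the ledge. The patties sit in a row along y, 118 apart, in any order, 6 to 21 short of the ledge; pushed by the blade, a patty slides to the ledge and stops there.
- spatula: Loose cranked spatula, 170 g. Origin: under the grip point, level with the blade's underside; +x to the tip, z up. Blade: slippery dark steel, 85 mm long, 72 wide, 2 thick, x = +75 to +160. A neck rises from x = +82 to the handle: blue bar, 22 wide (y), 28 tall, x = -90 to +35, centre line 50 above the blade's underside. Grip at x = 0, height 50, pinching across y.
- spatula_tip (a point): Middle of the blade's front edge, on its underside (x = +160 in the spatula's frame).
- spatula_rest: Fixed cream block, 30 (x) by 80 (y) mm, carrying the rear end of the spatula's handle. Notch floor 36 above the table, 52 wide between cheeks 56 high. Origin: centre of its underside; +x points to the resting spatula's blade. At the start the spatula's origin is at about x = +70, y = 0, z = 0 here, axes parallel, blade flat on the table.
- tray: Fixed low steel tray, 240 (x) by 190 (y) mm, walls 5 thick and 27 high, floor 5 thick, empty. Origin: centre of its underside; its near short side (-x) faces the robot.
- spice_jar: Bystander: squat spice jar with a white cap, diameter 52 mm, 85 mm tall, standing. Origin: centre of its underside.
There are look-alikes about, which are no part of the job. Of the things that look like the spatula_rest, the larger one is meant. Leave any red look-alike of the patty_bare alone.

How it is judged:
By the outcome, as a careful person would: the job done as asked, in the order asked, and still so for the second after the job is handed in, with the robot touching nothing.
It also fails if it takes over 64 s, if anything falls off the work surface, if the arm or the gripper's body presses on something with over 40 N, if the wrist force passes 120 N, or if a joint passes its speed limit or range.

## Working session

There is one attempt and no reset: what is moved stays moved. The work goes in short steps, Python scripts to look and compute and a tool call to move; the robot and the scene stay as the last step left them, time stands still between calls to the robot, and variables do not carry over. Pictures are saved under pics/ and viewed, about 8 in all and at most 12, crops included, and the job is handed in when it is done.

Besides the shell and the picture viewer there is one more tool, called after ">>>" as a command line: name --pt "numbers of a row" for each row, then --argument value for the rest. jog_arm: Moves the arm, as the interface text tells. Its arguments: {"type":"object","properties":{"increments":{"type":"array"},"squeeze":{"type":"number"}},"required":["increments"]}

```bash
mkdir -p pics; ls
cat > h.py <<'E'
import numpy as np, cv2
from workcell import env
def ray(cam,px):
    c=env.calibration(cam);K=np.array(c["intrinsics"]);R=np.array(c["rotation"])
    d=np.linalg.inv(K)@[px[0],px[1],1];d=R@(d*[1,-1,-1]);return np.array(c["xyz"]),d
def at(cam,px,z):
    o,d=ray(cam,px);return o+d*(z-o[2])/d[2]
def proj(cam,P):
    c=env.calibration(cam);K=np.array(c["intrinsics"]);R=np.array(c["rotation"])
    p=R.T@(np.array(P)-c["xyz"]);p=K@(p*[1,-1,-1]);return p[:2]/p[2]
def save(cam,name):
    im=env.grab_frame(cam);cv2.imwrite(f"pics/{name}.png",im[:,:,::-1]);return im
E
python3 - <<'E'
from h import *
s=env.observe();print(s)
for c in("top","side"):
    print(c,env.calibration(c)); save(c,c+"0")
for n in("patty_bare","board","spatula","spatula_tip","spatula_rest","tray","spice_jar"):
    print(n,[(np.round(m["xy"]),round(m["p"],2),np.round(at("top",m["xy"],0),3)) for m in env.mark_of("top",n)])
E
```

```text
pics
{'clock': 0.0, 'joint_pos': array([-1.27457054e+00,  1.24494298e-01,  1.65168270e+00,  2.06994566e-05,
        1.36751972e+00, -8.26193048e-02]), 'joint_velocities': array([-0.00174256, -0.00086322,  0.00087007,  0.00127036,  0.00138434,
        0.00069302]), 'joint_torque': array([-2.15373613e-03, -4.23618186e+01, -3.65452552e+01, -3.54629094e-05,
        6.90694142e-03,  9.17823940e-06]), 'ee_pos': array([ 0.24018599, -0.60332853,  0.23005489]), 'orientation': array([-3.13949744e+00, -1.93833297e-04,  3.78840684e-01]), 'force': array([0.01440489, 0.20073766, 1.13646971]), 'torque': array([ 0.04834941, -0.05601041, -0.04014635]), 'grip_width': 0.9997917992501166}
top {'intrinsics': array([[401.60149014,   0.        , 326.18651869],
       [  0.        , 401.60149014, 198.16417956],
       [  0.        ,   0.        ,   1.        ]]), 'xyz': array([0.40162463, 0.02555982, 1.15935101]), 'rotation': array([ 0.14359213, -0.01286608, -1.54259926])}
side {'intrinsics': array([[416.71610096,   0.        , 315.50542406],
       [  0.        , 416.71610096, 186.34398366],
       [  0.        ,   0.        ,   1.        ]]), 'xyz': array([-0.01037752,  0.67225185,  0.7527142 ]), 'rotation': array([ 0.89045355, -0.02130105, -2.39853038])}Traceback (most recent call last):
  File "<stdin>", line 6, in <module>
  File "h.py", line 7, in at
    o,d=ray(cam,px);return o+d*(z-o[2])/d[2]
                                        ~^^^
IndexError: invalid index to scalar variable.
```

```bash
sed -i 's/R=np.array(c\["rotation"\])/R=Rot.from_euler("xyz",c["rotation"]).as_matrix()/; 1a from scipy.spatial.transform import Rotation as Rot' h.py
python3 - <<'E'
from h import *
a=cv2.imread("pics/top0.png");
for n in("patty_bare","board","spatula","spatula_tip","spatula_rest","tray","spice_jar"):
  for c in ("top","side"):
    print(n,c,[(np.round(m["xy"]),round(m["p"],2),np.round(at(c,m["xy"],0.012 if "patty" in n else 0),3)) for m in env.mark_of(c,n)])
E
```

```text
patty_bare top [(array([222., 182.]), 0.87, array([0.605, 0.317, 0.012])), (array([161., 194.]), 0.8, array([0.567, 0.49 , 0.012])), (array([259., 174.]), 0.64, array([0.631, 0.211, 0.012])), (array([397., 180.]), 0.55, array([ 0.629, -0.189,  0.012]))]
patty_bare side [(array([218., 250.]), 0.88, array([0.603, 0.323, 0.012])), (array([163., 308.]), 0.84, array([0.554, 0.499, 0.012]))]
board top [(array([260., 175.]), 0.63, array([0.632, 0.212, 0.   ]))]
board side [(array([247., 226.]), 0.55, array([0.624, 0.216, 0.   ]))]
spatula top [(array([378., 230.]), 0.96, array([ 0.481, -0.138,  0.   ]))]
spatula side [(array([377., 191.]), 0.72, array([ 0.469, -0.131,  0.   ]))]
spatula_tip top [(array([396., 181.]), 0.96, array([ 0.627, -0.188,  0.   ]))]
spatula_tip side [(array([347., 161.]), 0.84, array([ 0.622, -0.187,  0.   ]))]
spatula_rest top [(array([297., 153.]), 0.68, array([0.701, 0.107, 0.   ])), (array([372., 257.]), 0.66, array([ 0.403, -0.122,  0.   ])), (array([333., 247.]), 0.61, array([ 0.428, -0.007,  0.   ]))]
spatula_rest side [(array([360., 217.]), 0.87, array([ 0.436, -0.01 ,  0.   ])), (array([391., 205.]), 0.76, array([ 0.405, -0.109,  0.   ]))]
tray top [(array([465., 214.]), 0.88, array([ 0.534, -0.391,  0.   ]))]
tray side [(array([408., 146.]), 0.93, array([ 0.529, -0.389,  0.   ]))]
spice_jar top [(array([372., 148.]), 0.73, array([ 0.724, -0.116,  0.   ]))]
spice_jar side [(array([306., 158.]), 0.96, array([ 0.727, -0.108,  0.   ]))]
```

View pics/top0.png

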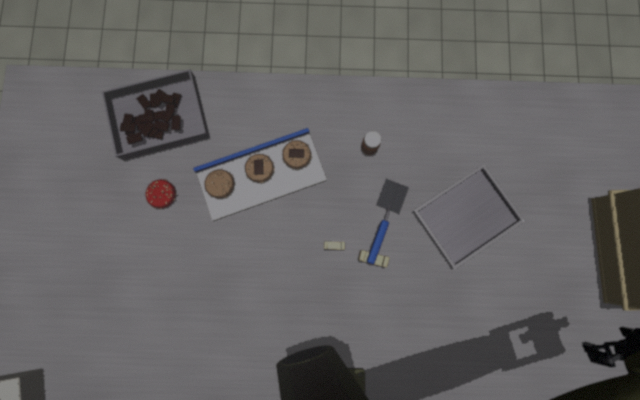

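View pics/side0.png

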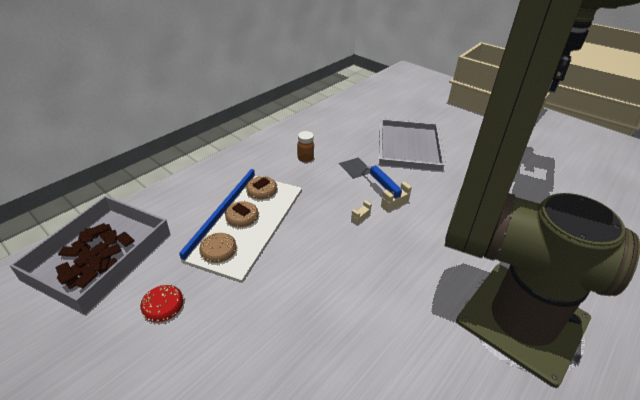

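Run:
```python
from h import *
a=cv2.imread("pics/top0.png"); env.grab_frame("top")
def m(n,cam="top"):
    for t in env.trace(cam,n):
        if t["p"]<.4: continue
        k=t["mask"].astype(np.uint8); c=max(cv2.findContours(k,0,1)[0],key=cv2.contourArea)
        r=cv2.minAreaRect(c); print(n,cam,round(t["p"],2),np.round(t["xy"]),"n",k.sum(),"rect",np.round(cv2.boxPoints(r)).tolist())
        yield c
for n in("patty_bare","patty_topped_a"):
    for c in m(n):
        M=cv2.moments(c);u=[M["m10"]/M["m00"],M["m01"]/M["m00"]];print("  ",np.round(at("top",u,0.027),3))
for n,z in(("tray",.027),("board",.012),("spatula",.0),("spatula_rest",.05)):
    for c in m(n):
        b=cv2.boxPoints(cv2.minAreaRect(c)); print("  ",[np.round(at("top",p,z)[:2],3).tolist() for p in b])
cv2.imwrite("pics/crop1.png",np.hstack([cv2.resize(a[120:230,140:340],(400*1,220),interpolation=2),cv2.resize(a[165:275,310:510],(400,220),interpolation=2)]))
```

```text
patty_bare top 0.79 [220. 181.] n 725 rect [[204.0, 169.0], [234.0, 169.0], [234.0, 198.0], [204.0, 198.0]]
   [0.598 0.322 0.027]
patty_bare top 0.56 [158. 192.] n 662 rect [[147.0, 180.0], [174.0, 180.0], [174.0, 208.0], [147.0, 208.0]]
   [0.563 0.486 0.027]
patty_topped_a top 0.96 [294. 153.] n 633 rect [[283.0, 141.0], [311.0, 141.0], [311.0, 168.0], [283.0, 168.0]]
   [0.691 0.105 0.027]
tray top 0.77 [468. 216.] n 6061 rect [[413.0, 211.0], [485.0, 162.0], [525.0, 221.0], [453.0, 270.0]]
   [[0.538, -0.233], [0.686, -0.443], [0.516, -0.552], [0.374, -0.345]]
board top 0.69 [260. 182.] n 4693 rect [[193.0, 168.0], [308.0, 127.0], [327.0, 180.0], [212.0, 221.0]]
   [[0.646, 0.404], [0.78, 0.076], [0.62, 0.015], [0.491, 0.338]]
board top 0.61 [258. 167.] n 664 rect [[245.0, 154.0], [274.0, 154.0], [274.0, 182.0], [245.0, 182.0]]
   [[0.691, 0.257], [0.694, 0.172], [0.611, 0.168], [0.608, 0.252]]
spatula top 0.84 [385. 202.] n 1094 rect [[374.0, 208.0], [386.0, 178.0], [410.0, 187.0], [397.0, 218.0]]
   [[0.544, -0.124], [0.635, -0.158], [0.609, -0.229], [0.518, -0.193]]
spatula_rest top 0.44 [334. 247.] n 159 rect [[324.0, 242.0], [344.0, 242.0], [344.0, 249.0], [324.0, 249.0]]
   [[0.441, 0.018], [0.442, -0.037], [0.423, -0.037], [0.421, 0.018]]
```

View pics/crop1.png

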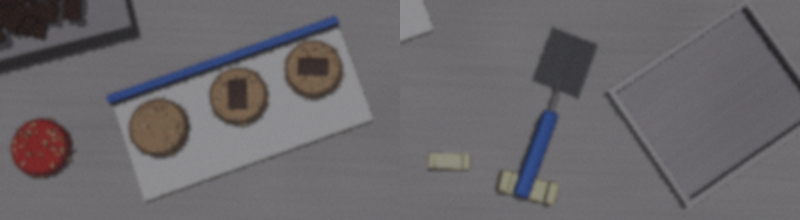

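The bare patty is the left one on the board, at (219,183) in the top view. The other two at (258,167) and (296,153) carry dark slabs, and the red disc at (160,194) is a look-alike. The rest is the larger cream block at (374,259), which is carrying the handle. The smaller block at (333,246) is the decoy.

```bash
cat >> h.py <<'E'
def inc(P,rpy,base=None):
    """tool-axes increment (mm, rotvec) from current pose to pose (P m, rpy)"""
    s=env.observe() if base is None else None
    p,o=(s["ee_pos"],s["orientation"]) if base is None else base
    A=Rot.from_euler("xyz",o);B=Rot.from_euler("xyz",rpy)
    return np.round((A.inv().apply(np.array(P)-p)*1000).tolist(),1).tolist(),np.round((A.inv()*B).as_rotvec(),3).tolist()
E
python3 -c "
from h import *
print(inc([.50,-.145,.24],[np.pi,0,-.335]))"
```

```text
([410.9, -330.4, -8.7], [0.0, -0.0, 0.714])
```

>>> jog_arm --pt "411 -330 -9 0 0 0.714 1" --pt "411 -330 -9 0 0 0.714 1" --pt "411 -330 -9 0 0 0.714 1" --pt "411 -330 -9 0 0 0.714 1" --pt "411 -330 -9 0 0 0.714 1" --pt "411 -330 -9 0 0 0.714 1" --pt "411 -330 -9 0 0 0.714 1" --pt "411 -330 -9 0 0 0.714 1" --pt "411 -330 -9 0 0 0.714 1" --pt "411 -330 -9 0 0 0.714 1" --pt "411 -330 -9 0 0 0.714 1" --pt "411 -330 -9 0 0 0.714 1" --squeeze 100

```text
clock: 2.7
ee_pos: [0.4997, -0.1463, 0.2403]
orientation: [3.141, 0.0, -0.337]
force: [0.0, -0.2, 0.2]
grip_width: 0.999
```

Run:
```python
from h import *
s=env.observe();print(s["clock"],s["ee_pos"],s["orientation"],s["joint_pos"])
print(env.calibration("wrist"))
save("wrist","w1")
for n,z in(("spatula",0),("spatula_tip",0),("spatula_rest",0)):
    print(n,[(np.round(m["xy"]),round(m["p"],2),np.round(at("wrist",m["xy"],z),4)) for m in env.mark_of("wrist",n)])
```

```text
2.7 [ 0.49970808 -0.14633234  0.24026938] [ 3.14139437e+00  1.56302335e-04 -3.36936105e-01] [-3.87883916e-01 -1.71464283e-01  1.92514718e+00 -2.09473242e-04
  1.38805576e+00  1.51988658e+00]
{'intrinsics': array([[313.34827374,   0.        , 321.09620945],
       [  0.        , 313.34827374, 197.43344468],
       [  0.        ,   0.        ,   1.        ]]), 'xyz': array([ 0.56525513, -0.16999022,  0.38366156]), 'rotation': array([-2.79372233e-01, -1.19342601e-03, -1.90761906e+00])}
spatula [(array([322., 186.]), 0.86, array([ 0.4743, -0.1403,  0.    ]))]
spatula_tip [(array([324.,  51.]), 0.59, array([ 0.622 , -0.1933,  0.    ])), (array([515.,  72.]), 0.16, array([ 0.5291, -0.392 ,  0.    ]))]
spatula_rest [(array([240., 244.]), 0.95, array([ 0.4365, -0.0112,  0.    ])), (array([325., 244.]), 0.66, array([ 0.3983, -0.1173,  0.    ]))]
```

View pics/w1.png

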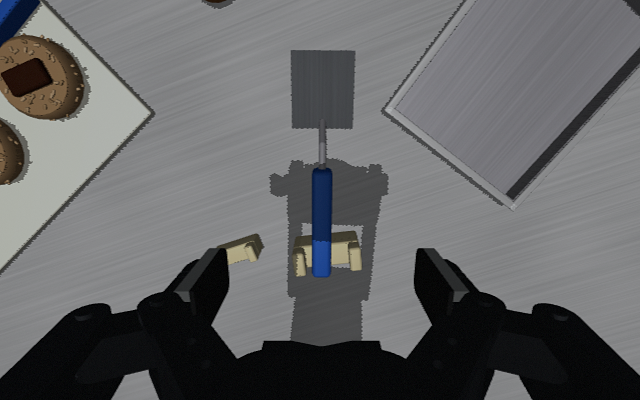

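The wrist view shows the blade corners at (291,51), (354,51), (354,129) and (292,129), with the handle running from (322,168) to (322,277). The rest at (327,250) is directly beneath the handle, and the small decoy is at (240,250).

Run:
```python
from h import *
P=lambda u,z:at("wrist",u,z)[:2]
B=[P(u,.002) for u in((291.5,51),(354.5,51),(354,129),(292,129))]
f=(B[0]+B[1])/2;r=(B[2]+B[3])/2;print("blade front",f,"rear",r,np.linalg.norm(f-r),"w",np.linalg.norm(B[0]-B[1]),np.linalg.norm(B[2]-B[3]))
h1,h2=P((322,168),.064),P((321.5,277),.055);print("handle",h1,h2,np.linalg.norm(h1-h2))
for a,b in((f,r),(f,h1),(f,h2),(h1,h2)):
    d=a-b;print("yaw",np.arctan2(d[1],d[0]))
d=f-h2;u=d/np.linalg.norm(d)
print("origin via tip",f-.16*u,"via h1",h1-.035*u,"via h2",h2+.09*u)
B=[P(u,.012) for u in((154,114),)];print("board corner",B, "tray corners", P((384,110),.027),P((512,208),.027))
```

```text
blade front [ 0.62193538 -0.19212998] rear [ 0.54133983 -0.16409055] 0.08533377014467287 w 0.07040263714944693 0.07393978926539448
handle [ 0.50831999 -0.1510544 ] [ 0.38419681 -0.10716139] 0.13165545934145437
yaw -0.3348053732912844
yaw -0.34691100966264155
yaw -0.343255042865839
yaw -0.3399001775545149
origin via tip [ 0.47126912 -0.13828134] via h1 [ 0.47536175 -0.13927501] via h2 [ 0.46894659 -0.13745126]
board corner [array([0.62181735, 0.01303193])] tray corners [ 0.54009188 -0.23430488] [ 0.38082553 -0.34751557]
```

```bash
python3 -c "
from h import *
print(inc([.4715,-.1383,.031],[np.pi,0,-.340]))"
```

```text
([-29.4, 2.0, 209.3], [0.0, 0.0, 0.003])
```

>>> jog_arm --pt "-29 2 60 0 0 0.003 1" --pt "-29 2 120 0 0 0.003 1" --pt "-29 2 170 0 0 0.003 1" --pt "-29 2 200 0 0 0.003 1" --pt "-29 2 209 0 0 0.003 1" --pt "-29 2 209 0 0 0.003 1" --pt "-29 2 209 0 0 0.003 0" --pt "-29 2 209 0 0 0.003 0" --pt "-29 2 209 0 0 0.003 0" --pt "-29 2 209 0 0 0.003 0" --pt "-29 2 209 0 0 0.003 0" --pt "-29 2 209 0 0 0.003 0" --squeeze 100

```text
clock: 4.4
ee_pos: [0.4728, -0.1379, 0.0322]
orientation: [3.142, -0.001, -0.338]
force: [-0.0, -0.4, 5.9]
grip_width: 0.246
```

>>> jog_arm --pt "0 0 -40 0 0 0 0" --pt "0 0 -80 0 0 0 0" --pt "0 0 -120 0 0 0 0" --pt "0 0 -120 0 0 0 0"

```text
clock: 4.9
ee_pos: [0.474, -0.1384, 0.1544]
orientation: [3.141, -0.006, -0.338]
force: [0.4, 0.1, -1.6]
grip_width: 0.242
```

Run:
```python
from h import *
s=env.observe();print(s["ee_pos"],s["orientation"],s["force"],s["torque"],s["grip_width"])
print(inc([.368,.229,.14],[np.pi,0,.38]))
```

```text
[ 0.47398988 -0.13839272  0.15440785] [ 3.14128682 -0.00643851 -0.33815058] [ 0.39249091  0.1423069  -1.57863789] [-0.02737553  0.0465684   0.03226943] 0.24205133881851704
([-222.0, -311.4, 12.9], [0.003, -0.006, -0.718])
```

>>> jog_arm --pt "-222 -311 14 0 0 -0.718 0" --pt "-222 -311 14 0 0 -0.718 0" --pt "-222 -311 14 0 0 -0.718 0" --pt "-222 -311 14 0 0 -0.718 0" --pt "-222 -311 14 0 0 -0.718 0" --pt "-222 -311 14 0 0 -0.718 0" --pt "-222 -311 14 0 0 -0.718 0" --pt "-222 -311 14 0 0 -0.718 0" --pt "-222 -311 14 0 0 -0.718 0" --pt "-222 -311 14 0 0 -0.718 0"

```text
clock: 6.15
ee_pos: [0.3663, 0.2282, 0.137]
orientation: [3.141, 0.0, 0.377]
force: [-0.2, -0.7, -2.3]
grip_width: 0.243
```

Run:
```python
from h import *
s=env.observe();print(s["ee_pos"],s["orientation"],s["force"],s["torque"],s["grip_width"],s["joint_pos"])
save("wrist","w2")
for n,z in(("patty_bare",.012),("board",0),("spatula_tip",.11)):
    print(n,[(np.round(m["xy"]),round(m["p"],2),np.round(at("wrist",m["xy"],z),4)) for m in env.mark_of("wrist",n)])
```

```text
[0.36632545 0.22815819 0.13703603] [3.14144190e+00 4.11576706e-04 3.77165292e-01] [-0.17947481 -0.68162271 -2.30343625] [-0.06986574  0.01617356  0.01527351] 0.2431245634391942 [ 4.32598994e-01 -3.06700205e-01  2.21310074e+00 -1.35246851e-04
  1.23561142e+00  1.62627451e+00]
patty_bare []
board []
spatula_tip []
```

View pics/w2.png

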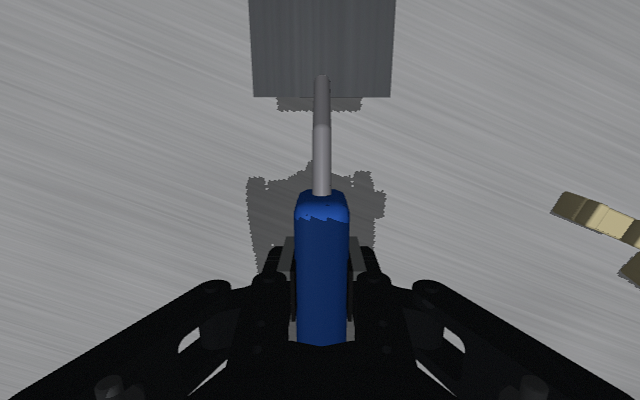

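The wrist camera shows only the spatula, held straight, with the blade rear corners at (254,97) and (391,97). The patty is out of view ahead, so I'll measure the board and patty from the top picture with colour fits.

Run:
```python
from h import *
a=cv2.imread("pics/top0.png");b=a.copy()
hsv=cv2.cvtColor(a,cv2.COLOR_BGR2HSV);H,S,V=cv2.split(hsv)
roi=np.zeros(H.shape,bool);roi[120:230,188:335]=1
blue=roi&(H>100)&(H<130)&(S>120)
tan=roi&(H<25)&(S>60)
white=roi&(S<40)&(V>125)
big=lambda m:max(cv2.findContours(m.astype(np.uint8),0,1)[0],key=cv2.contourArea)
print(blue.sum(),tan.sum(),white.sum())
bx=cv2.boxPoints(cv2.minAreaRect(big(blue)));print("ledge",[np.round(at("top",p,.034)[:2],4).tolist() for p in bx])
wb=cv2.boxPoints(cv2.minAreaRect(big(blue|tan|white)));print("board",np.round(wb).tolist(),[np.round(at("top",p,.012)[:2],4).tolist() for p in wb])
n,l,st,ce=cv2.connectedComponentsWithStats(tan.astype(np.uint8))
for i in range(1,n):
    if st[i,4]>100: 
        (cx,cy),r=cv2.minEnclosingCircle(big(l==i)); print("patty",ce[i],(cx,cy),r,st[i],np.round(at("top",ce[i],.028),4))
```

```text
412 1617 3466
ledge [[0.6408, 0.396], [0.7679, 0.0779], [0.7578, 0.074], [0.631, 0.3919]]
board [[196.0, 174.0], [310.0, 134.0], [326.0, 179.0], [212.0, 220.0]] [[0.6275, 0.3962], [0.7594, 0.0685], [0.6236, 0.0171], [0.4963, 0.3405]]
patty [296.27559055 154.16141732] (296.27154541015625, 153.98275756835938) 13.667518615722656 [283 141  27  27 508] [0.6914 0.1056 0.028 ]
patty [258.85341365 167.89959839] (258.8622741699219, 167.67796325683594) 13.686661720275879 [246 155  27  27 498] [0.6475 0.2114 0.028 ]
patty [218.81518152 183.33333333] (218.87208557128906, 183.2558135986328) 14.141023635864258 [205 170  28  28 606] [0.5991 0.3229 0.028 ]
```

```bash
cat >> h.py <<'E'
L,D=.159,.0322
def tippose(tip,yaw,th):
    R=Rot.from_euler("z",yaw)*Rot.from_euler("x",np.pi)*Rot.from_euler("y",th)
    return np.array(tip)-R.apply([L,0,D]),R
def tinc(tip,yaw,th,base=None):
    P,R=tippose(tip,yaw,th); p,A=base if base else cur()
    return np.round(A.inv().apply(P-p)*1000,1).tolist(),np.round((A.inv()*R).as_rotvec(),3).tolist()
def cur():
    s=env.observe();return s["ee_pos"],Rot.from_euler("xyz",s["orientation"])
def tipnow():
    p,A=cur();return p+A.apply([L,0,D])
BY=.380
def bd(u,v,z): return np.array([u*np.cos(BY)-v*np.sin(BY),u*np.sin(BY)+v*np.cos(BY),z])
E
python3 - <<'E'
from h import *
print(tinc(bd(.615,.0765,.030),BY,-.05), tipnow())
E
```

```text
([32.8, 0.1, 67.3], [-0.0, -0.05, -0.002]) [0.51403356 0.28751265 0.10527417]
```

>>> jog_arm --pt "33 0 30 0 -0.05 0.002 0" --pt "33 0 67 0 -0.05 0.002 0" --pt "33 0 67 0 -0.05 0.002 0" --pt "33 0 67 0 -0.05 0.002 0"

```text
clock: 6.85
ee_pos: [0.397, 0.2417, 0.0714]
orientation: [3.142, 0.049, 0.378]
force: [-0.8, 0.6, -1.9]
grip_width: 0.245
```

Run:
```python
from h import *
s=env.observe();print(s["ee_pos"],s["orientation"],s["force"])
t=tipnow();print("tip fk",t)
for c in("side","top"):
    im=save(c,c+"1");print(c,"fk px",proj(c,t))
    print([(np.round(m["xy"],1),round(m["p"],2)) for m in env.mark_of(c,"spatula_tip")])
a=cv2.imread("pics/side1.png")[170:300,150:350];b=cv2.imread("pics/top1.png")[130:260,180:380]
cv2.imwrite("pics/crop2.png",np.hstack([cv2.resize(x,None,fx=2,fy=2) for x in(a,b)]))
```

```text
[0.39703959 0.24170614 0.07138927] [3.14159193 0.04870436 0.3776107 ] [-0.81268515  0.55293551 -1.93269917]
tip fk [0.54320529 0.29968199 0.03148652]
side fk px [240.99427933 251.62933707]
[(array([242.6, 249.9]), 0.79)]
top fk px [225.43592792 202.82767878]
[(array([223.8, 202. ]), 0.76)]
```

View pics/crop2.png

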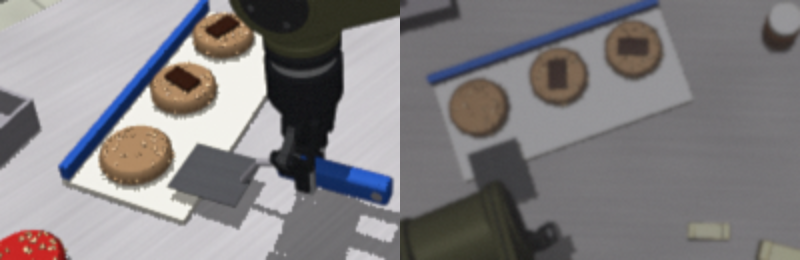

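The side crop shows the blade hovering just short of the bare patty, and the top crop shows it nearly aligned. I'll check the lateral alignment numerically from the blade's pixels.

Run:
```python
from h import *
a=cv2.imread("pics/top1.png").astype(int);b=cv2.imread("pics/top0.png").astype(int)
d=np.abs(a-b).max(2)>25
d[:,:200]=0; d[:190]=0; d[222:]=0; d[:,252:]=0
ys,xs=np.nonzero(d); print(len(xs))
for r in range(196,222): 
    x=np.nonzero(d[r])[0]; print(r,(x.min(),x.max(),len(x)) if len(x) else None,end="; ")
P,R=tippose(tipnow(),.378,-.049)
p,A=cur()
for c in((.159,.036),(.159,-.036),(.074,.036),(.074,-.036)): print("\n",np.round(proj("top",p+A.apply([c[0],c[1],D])),1),end="")
for n in ("spatula",):
  for t in env.trace("top",n): print(n,t["p"],t["xy"],cv2.boxPoints(cv2.minAreaRect(max(cv2.findContours(t["mask"].astype(np.uint8),0,1)[0],key=cv2.contourArea))).round().tolist())
```

```text
542
196 None; 197 None; 198 None; 199 (np.int64(236), np.int64(237), 2); 200 (np.int64(233), np.int64(238), 6); 201 (np.int64(230), np.int64(239), 10); 202 (np.int64(226), np.int64(239), 14); 203 (np.int64(224), np.int64(240), 17); 204 (np.int64(221), np.int64(240), 20); 205 (np.int64(218), np.int64(240), 23); 206 (np.int64(215), np.int64(240), 26); 207 (np.int64(214), np.int64(241), 28); 208 (np.int64(214), np.int64(241), 28); 209 (np.int64(214), np.int64(241), 28); 210 (np.int64(214), np.int64(241), 28); 211 (np.int64(215), np.int64(242), 28); 212 (np.int64(215), np.int64(243), 29); 213 (np.int64(215), np.int64(243), 29); 214 (np.int64(216), np.int64(243), 28); 215 (np.int64(216), np.int64(243), 28); 216 (np.int64(216), np.int64(244), 29); 217 (np.int64(217), np.int64(244), 28); 218 (np.int64(217), np.int64(245), 29); 219 (np.int64(218), np.int64(245), 28); 220 (np.int64(218), np.int64(245), 28); 221 (np.int64(218), np.int64(245), 28); 
 [237.4 198.3]
 [213.  206.9]
 [246.6 226.4]
 [222.  235.3]spatula 0.81 [231.6, 213.5] [[214.0, 207.0], [238.0, 200.0], [246.0, 227.0], [223.0, 234.0]]
```

>>> jog_arm --pt "0.5 0 10 0 0 0 0" --pt "0.8 0 17 0 0 0 0" --pt "0.9 0 18 0 0 0 0" --pt "0.9 0 18 0 0 0 0"

```text
clock: 7.6
ee_pos: [0.3966, 0.2416, 0.0523]
orientation: [3.142, 0.05, 0.378]
force: [-0.3, -0.1, -0.7]
grip_width: 0.246
```

Run:
```python
from h import *
s=env.observe();print(s["force"],s["torque"],s["orientation"],tipnow()); t=tipnow()
print("u,v",t[0]*np.cos(BY)+t[1]*np.sin(BY),-t[0]*np.sin(BY)+t[1]*np.cos(BY))
for u,th,z in((.615,-.05,.012),(.66,-.05,.012),(.70,-.04,.012),(.729,-.02,.012)): print(u,tinc(bd(u,.0765,z),BY,th))
```

```text
[-0.28970369 -0.10620753 -0.74009949] [ 0.01823071 -0.05410214  0.03538067] [3.14157262 0.05020439 0.37780813] [0.54266465 0.29962237 0.01212538]
u,v 0.6150895387697317 0.07696327704736658
0.615 ([-0.1, 0.8, 0.2], [-0.0, 0.0, -0.002])
0.66 ([44.9, 0.7, -2.1], [-0.0, 0.0, -0.002])
0.7 ([84.5, 0.6, -2.5], [-0.0, 0.01, -0.002])
0.729 ([112.9, 0.6, -0.8], [-0.0, 0.03, -0.002])
```

>>> jog_arm --pt "0 0 0.8 0 0 0 0" --pt "7 0 0.5 0 0 0 0" --pt "14 0 0.1 0 0 0 0" --pt "21 0 -0.2 0 0 0 0" --pt "28 0 -0.6 0 0 0 0" --pt "35 0 -0.9 0 0 0 0" --pt "42 0 -1.3 0 0 0 0" --pt "49 0 -1.6 0 0 0 0" --pt "56 0 -1.8 0 0.003 0 0" --pt "63 0 -1.9 0 0.005 0 0" --pt "70 0 -2 0 0.007 0 0" --pt "70 0 -2 0 0.007 0 0"

```text
clock: 9.1
ee_pos: [0.4623, 0.2677, 0.0507]
orientation: [3.142, 0.042, 0.378]
force: [1.5, -1.0, -0.6]
grip_width: 0.241
```

Run:
```python
from h import *
s=env.observe();print(s["force"],s["torque"],s["orientation"],tipnow()); t=tipnow()
print("u,v",t[0]*np.cos(BY)+t[1]*np.sin(BY),-t[0]*np.sin(BY)+t[1]*np.cos(BY))
for u,th,z in((.70,-.03,.012),(.715,-.02,.012),(.729,-.01,.012)): print(u,tinc(bd(u,.0765,z),BY,th))
save("side","side2");save("top","top2")
a=cv2.imread("pics/side2.png")[170:300,150:350];b=cv2.imread("pics/top2.png")[130:260,180:380]
cv2.imwrite("pics/crop3.png",np.hstack([cv2.resize(x,None,fx=2,fy=2) for x in(a,b)]))
```

```text
[ 1.46494944 -0.97315065 -0.58511961] [ 0.11393493 -0.34422735 -0.02641226] [3.141578   0.04201782 0.37770127] [0.60870492 0.32576172 0.01188365]
u,v 0.6861144260565103 0.07674226979673579
0.7 ([13.5, 0.6, 1.2], [-0.0, 0.012, -0.002])
0.715 ([28.2, 0.5, 2.2], [-0.0, 0.022, -0.002])
0.729 ([41.9, 0.5, 3.2], [-0.0, 0.032, -0.002])
```

View pics/crop3.png

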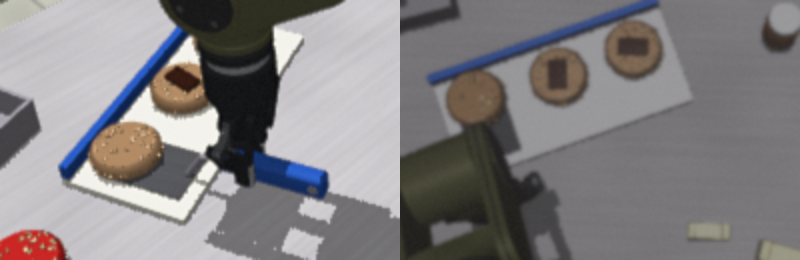

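In the crop, the patty is against the ledge at (125,150) and the blade has started under its rim. I'll keep pushing in.

>>> jog_arm --pt "7 0 0.8 0 0.006 0 0" --pt "14 0 1.4 0 0.012 0 0" --pt "21 0 1.9 0 0.017 0 0" --pt "28 0 2.4 0 0.022 0 0" --pt "34 0 2.8 0 0.026 0 0" --pt "39 0 3.1 0 0.03 0 0" --pt "41.5 0 3.2 0 0.032 0 0" --pt "41.5 0 3.2 0 0.032 0 0"

```text
clock: 10.2
ee_pos: [0.4979, 0.2818, 0.0453]
orientation: [3.141, 0.017, 0.378]
force: [-10.5, -5.4, 6.8]
grip_width: 0.245
```

Run:
```python
from h import *
s=env.observe();print(s["force"],s["torque"],s["orientation"],tipnow()); t=tipnow()
print("u,v",t[0]*np.cos(BY)+t[1]*np.sin(BY),-t[0]*np.sin(BY)+t[1]*np.cos(BY))
for u,th,z in((.729,.0,.014),(.727,.06,.020),(.725,.12,.028),(.724,.14,.060),(.724,.14,.11)): print(u,tinc(bd(u,.0765,z),BY,th))
save("side","side3")
a=cv2.imread("pics/side3.png")[170:300,150:350]
cv2.imwrite("pics/crop4.png",cv2.resize(a,None,fx=3,fy=3))
```

```text
[-10.52157082  -5.35035614   6.80014846] [-0.38609894  0.82757874 -0.08287692] [3.14130871 0.01742869 0.37787986] [0.64509612 0.34028713 0.01034598]
u,v 0.7252974151773817 0.07673326271982978
0.729 ([3.1, 0.6, -0.9], [0.0, 0.017, -0.002])
0.727 ([-0.5, 0.6, 2.7], [0.0, 0.077, -0.002])
0.725 ([-3.5, 0.6, 4.4], [0.0, 0.137, -0.002])
0.724 ([-5.2, 0.6, -24.3], [0.0, 0.157, -0.002])
0.724 ([-6.1, 0.6, -74.3], [0.0, 0.157, -0.002])
```

View pics/crop4.png

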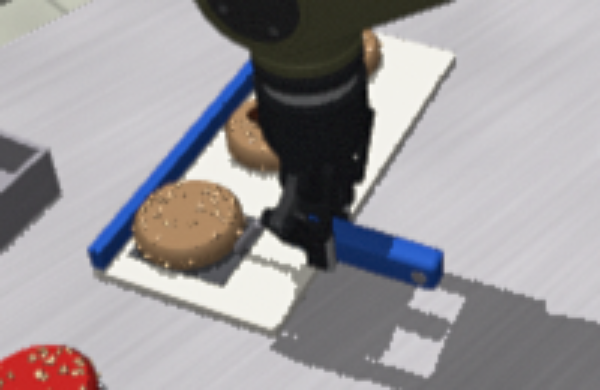

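The patty now sits on the blade against the ledge, and the 12 N pushback suggests the tip has reached the ledge. Next I back off slightly, tilt the tip up and lift.

>>> jog_arm --pt "-4 0 0 0 0.02 0 0" --pt "-5 0 1 0 0.05 0 0" --pt "-6 0 2 0 0.08 0 0" --pt "-7 0 2 0 0.11 0 0" --pt "-8 0 0 0 0.14 0 0" --pt "-8 0 -4 0 0.16 0 0" --pt "-8 0 -12 0 0.16 0 0" --pt "-9 0 -22 0 0.16 0 0" --pt "-9 0 -34 0 0.16 0 0" --pt "-9 0 -46 0 0.16 0 0" --pt "-10 0 -52 0 0.16 0 0" --pt "-10 0 -52 0 0.16 0 0"

```text
clock: 11.75
ee_pos: [0.4916, 0.2794, 0.0988]
orientation: [-3.142, -0.15, 0.378]
force: [-0.7, -0.0, -3.1]
grip_width: 0.243
```

Run:
```python
from h import *
s=env.observe();print(s["force"],s["torque"],s["orientation"],tipnow(),s["clock"])
save("side","side4");save("wrist","w4")
a=cv2.imread("pics/side4.png")[130:300,130:350];b=cv2.imread("pics/w4.png")
cv2.imwrite("pics/crop5.png",np.hstack([cv2.resize(a,(440,340)),cv2.resize(b,(360,225)).copy() if 0 else cv2.copyMakeBorder(cv2.resize(b,(360,225)),0,115,0,0,0)]))
```

```text
[-0.66867606 -0.01908871 -3.07686722] [-0.11924317  0.28812752 -0.00423776] [-3.14159001 -0.15029859  0.37783503] [0.64222431 0.33913825 0.09072138] 11.75
```

View pics/crop5.png

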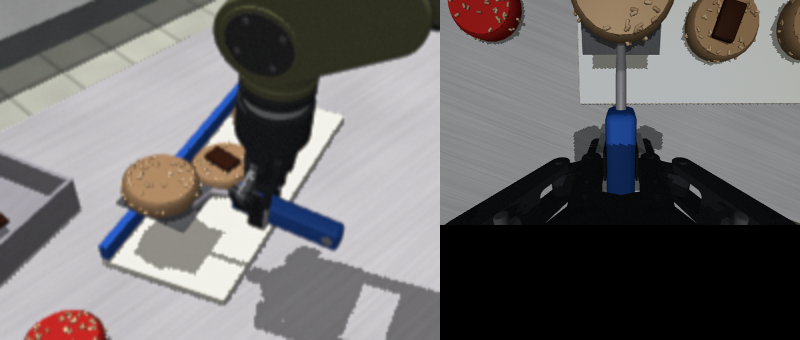

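The patty (160,185 in the crop) sits centred on the blade, clear of the board and against the neck side. The lift force of -3.1 N is about the spatula plus the patty. Next is a smooth carry to the tray.

```bash
cat >> h.py <<'E'
TY=-.953;TC=np.array([.530,-.3887])
def tr(x,y,z): return np.array([TC[0]+x*np.cos(TY)-y*np.sin(TY),TC[1]+x*np.sin(TY)+y*np.cos(TY),z])
E
python3 - <<'E'
from h import *
p0,A0=cur();p1,R1=tippose(tr(15,0,0)*0+tr(.015,0,.12),TY,.15)
y0,y1=.378,TY
mj=lambda s:s**3*(10-15*s+6*s*s)
def pose(s):
    k=mj(s); p=p0+(p1-p0)*k; p=p.copy();p[2]=p0[2]+(max(p1[2],.13)-p0[2])*min(1,2.2*k)
    R=Rot.from_euler("z",y0+(y1-y0)*k)*Rot.from_euler("x",np.pi)*Rot.from_euler("y",.15);return p,R
N=36
for c in range(3):
    b=pose(c*12/N) if c else (p0,pose(0)[1])
    print([np.round(b[1].inv().apply(pose((c*12+i)/N)[0]-b[0])*1000).astype(int).tolist()+np.round((b[1].inv()*pose((c*12+i)/N)[1]).as_rotvec(),2).tolist()+[0] for i in range(1,13)])
E
```

```text
[[0, 0, 0, -0.0, 0.0, 0.0, 0], [0, 1, 0, -0.0, 0.0, 0.0, 0], [-1, 3, -1, -0.0, -0.0, 0.01, 0], [-3, 6, -1, -0.0, -0.0, 0.02, 0], [-5, 11, -2, -0.0, -0.0, 0.03, 0], [-8, 17, -4, -0.01, -0.0, 0.05, 0], [-12, 26, -6, -0.01, -0.0, 0.07, 0], [-18, 38, -8, -0.02, -0.0, 0.1, 0], [-24, 51, -11, -0.02, -0.0, 0.14, 0], [-31, 66, -14, -0.03, -0.0, 0.18, 0], [-40, 84, -18, -0.03, -0.0, 0.22, 0], [-49, 103, -22, -0.04, -0.0, 0.28, 0]]
[[-4, 23, -4, -0.01, 0.0, 0.06, 0], [-8, 48, -8, -0.02, 0.0, 0.12, 0], [-12, 74, -12, -0.03, -0.0, 0.18, 0], [-16, 101, -16, -0.04, -0.0, 0.25, 0], [-21, 129, -20, -0.05, -0.0, 0.31, 0], [-26, 157, -22, -0.06, -0.0, 0.38, 0], [-31, 185, -22, -0.07, -0.0, 0.45, 0], [-36, 213, -23, -0.08, -0.0, 0.52, 0], [-41, 240, -24, -0.09, -0.0, 0.58, 0], [-46, 266, -25, -0.1, -0.0, 0.65, 0], [-50, 291, -25, -0.11, -0.0, 0.71, 0], [-55, 314, -26, -0.12, -0.0, 0.76, 0]]
[[12, 18, 2, -0.01, -0.0, 0.05, 0], [23, 34, 3, -0.01, -0.0, 0.1, 0], [32, 49, 5, -0.02, -0.0, 0.14, 0], [40, 61, 6, -0.03, -0.0, 0.18, 0], [47, 71, 7, -0.03, -0.0, 0.21, 0], [53, 80, 8, -0.03, -0.0, 0.23, 0], [57, 86, 9, -0.04, -0.0, 0.25, 0], [60, 91, 9, -0.04, -0.0, 0.26, 0], [62, 94, 9, -0.04, -0.0, 0.27, 0], [63, 95, 10, -0.04, -0.0, 0.27, 0], [63, 96, 10, -0.04, -0.0, 0.28, 0], [63, 96, 10, -0.04, -0.0, 0.28, 0]]
```

>>> jog_arm --pt "0 1 0 0 0 0 0" --pt "-1 2 -1 0 0 0.01 0" --pt "-2 4 -1 0 0 0.01 0" --pt "-3 7 -1 0 0 0.02 0" --pt "-5 11 -2 0 0 0.03 0" --pt "-8 17 -4 -0.01 0 0.05 0" --pt "-12 26 -6 -0.01 0 0.07 0" --pt "-18 38 -8 -0.015 0 0.1 0" --pt "-24 51 -11 -0.02 0 0.14 0" --pt "-31 66 -14 -0.027 0 0.18 0" --pt "-40 84 -18 -0.034 0 0.22 0" --pt "-49 103 -22 -0.042 0 0.28 0"

```text
clock: 13.35
ee_pos: [0.4809, 0.1629, 0.1126]
orientation: [3.141, -0.149, 0.091]
force: [0.6, 0.3, -2.1]
grip_width: 0.237
```

>>> jog_arm --pt "-4 23 -4 -0.009 0 0.06 0" --pt "-8 48 -8 -0.018 0 0.12 0" --pt "-12 74 -12 -0.027 0 0.18 0" --pt "-16 101 -16 -0.038 0 0.25 0" --pt "-21 129 -20 -0.047 0 0.31 0" --pt "-26 157 -22 -0.057 0 0.38 0" --pt "-31 185 -22 -0.068 0 0.45 0" --pt "-36 213 -23 -0.079 0 0.52 0" --pt "-41 240 -24 -0.088 0 0.58 0" --pt "-46 266 -25 -0.098 0 0.65 0" --pt "-50 291 -25 -0.107 0 0.71 0" --pt "-55 314 -26 -0.115 0 0.76 0"

```text
clock: 14.85
ee_pos: [0.4521, -0.1552, 0.1301]
orientation: [3.141, -0.15, -0.678]
force: [0.8, 0.0, -2.9]
grip_width: 0.242
```

>>> jog_arm --pt "12 18 2 -0.008 0 0.05 0" --pt "23 34 3 -0.015 0 0.1 0" --pt "32 49 5 -0.02 0 0.14 0" --pt "40 61 6 -0.027 0 0.18 0" --pt "47 71 7 -0.032 0 0.21 0" --pt "53 80 8 -0.035 0 0.23 0" --pt "57 86 9 -0.038 0 0.25 0" --pt "60 91 9 -0.04 0 0.26 0" --pt "62 94 9 -0.041 0 0.27 0" --pt "63 95 10 -0.041 0 0.275 0" --pt "63 96 10 -0.042 0 0.28 0" --pt "63 96 10 -0.042 0 0.28 0"

```text
clock: 16.35
ee_pos: [0.4428, -0.2684, 0.1295]
orientation: [3.141, -0.149, -0.957]
force: [0.5, 0.0, -3.1]
grip_width: 0.239
```

Run:
```python
from h import *
s=env.observe();print(s["force"],s["torque"],s["orientation"],s["ee_pos"],tipnow(),s["clock"])
save("wrist","w5");save("top","top5")
t=env.mark_of("top","patty_bare");print([(np.round(m["xy"]),round(m["p"],2),np.round(at("top",m["xy"],.12),3)) for m in t])
b=cv2.imread("pics/w5.png");a=cv2.imread("pics/top5.png")[130:290,340:560]
cv2.imwrite("pics/crop6.png",np.hstack([cv2.resize(a,(440,320)),cv2.resize(b,(360,320))]))
tip=tipnow()
for x,z,th in((.015,.10,.15),(.015,.05,.08),(.015,.03,0.),(.015,.012,-.1),(.015,.007,-.2),(.015,.006,-.3)): print(x,z,th,tinc(tr(x,0,z),TY,th))
```

```text
[ 0.5415754   0.01311984 -3.11568307] [0.27965918 0.13151575 0.01589977] [ 3.14092035 -0.14941051 -0.95688627] [ 0.44275216 -0.26839154  0.12945144] [ 0.53606998 -0.40084086  0.12127817] 16.35
[(array([162., 192.]), 0.94, array([0.555, 0.444, 0.12 ])), (array([475., 215.]), 0.91, array([ 0.52 , -0.373,  0.12 ]))]
0.015 0.1 0.15 ([-1.7, -1.4, 21.5], [0.001, 0.0, -0.004])
0.015 0.05 0.08 ([-6.5, -1.4, 59.9], [0.001, -0.07, -0.004])
0.015 0.03 0.0 ([-5.6, -1.5, 67.3], [0.001, -0.15, -0.004])
0.015 0.012 -0.1 ([-1.9, -1.5, 70.1], [0.001, -0.25, -0.004])
0.015 0.007 -0.2 ([5.1, -1.5, 60.8], [0.001, -0.35, -0.004])
0.015 0.006 -0.3 ([14.1, -1.5, 48.4], [0.0, -0.45, -0.004])
```

View pics/crop6.png

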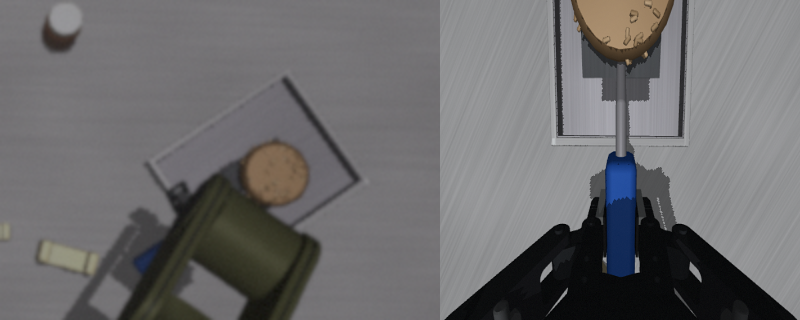

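The carry went well: the patty is on the blade at (275,172) in the crop, inside the tray's outline. I'll lower it and tilt the tip gently down to the floor.

>>> jog_arm --pt "-1 -0.5 12 0 0 0 0" --pt "-3 -1 32 0 -0.02 0 0" --pt "-6 -1.5 54 0 -0.06 0 0" --pt "-8 -1.5 72 0 -0.09 0 0" --pt "-9 -1.5 83 0 -0.11 0 0" --pt "-8 -1.5 86 0 -0.17 0 0" --pt "-7 -1.5 83 0 -0.2 0 0" --pt "-2.6 -1.5 75 0 -0.25 0 0" --pt "-2.6 -1.5 75 0 -0.25 0 0"

```text
clock: 17.62
ee_pos: [0.4502, -0.2761, 0.0562]
orientation: [-3.142, 0.097, -0.958]
force: [-0.4, -0.2, -2.6]
grip_width: 0.242
```

Run:
```python
from h import *
s=env.observe();print(s["force"],s["torque"],s["orientation"],s["ee_pos"],tipnow(),s["clock"])
env.grab_frame("top");t=env.mark_of("top","patty_bare");print([(np.round(m["xy"],1),round(m["p"],2),np.round(at("top",m["xy"],.02),3)) for m in t])
for x,z,th in((.013,.006,-.2),(.010,.0055,-.3),(.0,.0055,-.3),(-.06,.0055,-.3),(-.11,.03,-.3)): print(x,z,th,tinc(tr(x,0,z),TY,th))
```

```text
[-0.40214109 -0.18063551 -2.60570569] [ 0.07252923 -0.01541466 -0.00431982] [-3.14150594  0.09696577 -0.95757008] [ 0.45024019 -0.27607188  0.05623292] [ 0.53952444 -0.40293955  0.00879078] 17.625
[(array([160.6, 191.8]), 0.85, array([0.571, 0.489, 0.02 ])), (array([260.8, 173.8]), 0.41, array([0.632, 0.206, 0.02 ]))]
0.013 0.006 -0.2 ([2.0, -0.1, -14.3], [0.0, -0.1, -0.004])
0.01 0.0055 -0.3 ([4.6, -0.1, -28.8], [-0.0, -0.2, -0.004])
0.0 0.0055 -0.3 ([-5.4, -0.0, -27.8], [-0.0, -0.2, -0.004])
-0.06 0.0055 -0.3 ([-65.1, 0.2, -21.8], [-0.0, -0.2, -0.004])
-0.11 0.03 -0.3 ([-117.2, 0.5, -41.2], [-0.0, -0.2, -0.004])
```

>>> jog_arm --pt "1 0 -7 0 -0.05 0 0" --pt "2 0 -14 0 -0.1 0 0" --pt "3.5 0 -21 0 -0.15 0 0" --pt "4.6 0 -28.5 0 -0.2 0 0" --pt "4.6 0 -28.5 0 -0.2 0 0" --pt "4.6 0 -28.5 0 -0.2 0 0"

```text
clock: 18.48
ee_pos: [0.4532, -0.2807, 0.0827]
orientation: [3.141, 0.299, -0.957]
force: [0.5, -0.5, 0.5]
grip_width: 0.24
```

Run:
```python
from h import *
s=env.observe();print(s["force"],s["torque"],s["orientation"],s["ee_pos"],tipnow(),s["clock"])
b=[save("wrist","w6"),save("side","side6")]
print([(np.round(m["xy"],1),round(m["p"],2),np.round(at("side",m["xy"],.005),3)) for m in env.mark_of("side","patty_bare")])
cv2.imwrite("pics/crop7.png",np.hstack([cv2.resize(b[0],(400,320)),cv2.resize(b[1][95:255,310:510],(400,320))])[:,:,::-1])
for x,z,th in((.0,.0055,-.3),(-.06,.0055,-.3),(-.11,.03,-.3)): print(x,z,th,tinc(tr(x,0,z),TY,th))
```

```text
[ 0.5340943  -0.48117725  0.53554896] [-0.40830824 -0.29387298  0.01290801] [ 3.14084035  0.2987719  -0.95719427] [ 0.45318659 -0.2807116   0.08269716] [ 0.535208   -0.3972127   0.00512254] 18.475
[(array([408. , 149.3]), 0.64, array([ 0.517, -0.367,  0.005])), (array([164.8, 305.2]), 0.64, array([0.562, 0.491, 0.005]))]
0.0 0.0055 -0.3 ([-9.4, -0.0, 2.5], [-0.001, -0.0, -0.004])
-0.06 0.0055 -0.3 ([-66.7, 0.2, 20.2], [-0.001, -0.0, -0.004])
-0.11 0.03 -0.3 ([-121.7, 0.4, 11.6], [-0.001, -0.0, -0.004])
```

View pics/crop7.png

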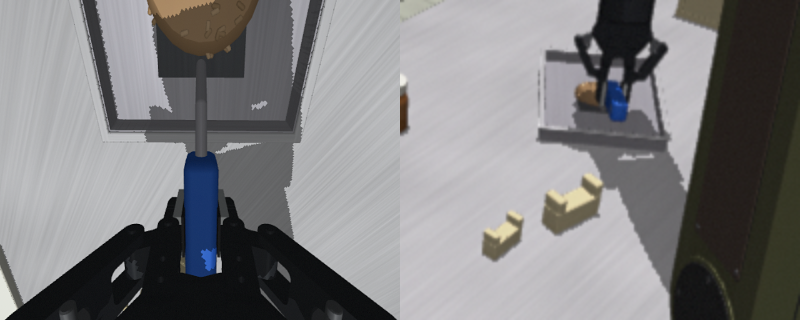

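The patty has only slid partway: in the wrist picture its rear rim is just ahead of the blade heel, at about (322,71). I'll tilt further about the tip and track that rim.

```bash
cat >> h.py <<'E'
def rim(im):
    H,S,V=cv2.split(cv2.cvtColor(im,cv2.COLOR_RGB2HSV));m=((H<25)&(S>80)&(V>60)).astype(np.uint8);m[:,:200]=0;m[:,440:]=0
    n,l,st,ce=cv2.connectedComponentsWithStats(m);i=1+np.argmax(st[1:,4]);r=np.nonzero(l==i)
    k=r[0].argmax();px=(r[1][k],r[0][k])
    p,A=cur();o,d=ray("wrist",px);o=A.inv().apply(o-p);d=A.inv().apply(d)
    zt=D-.008; q=o+d*(zt-o[2])/d[2]; return px,st[i,4],"rim in spatula x,y mm",np.round(q[:2]*1000+[1,0],1)
E
python3 - <<'E'
from h import *
for f in("w4","w5","w6"):print(f,rim(cv2.imread(f"pics/{f}.png")[:,:,::-1]))
for x,z,th in((.009,.0055,-.37),(.009,.0055,-.45),(.009,.0055,-.5)): print(x,z,th,tinc(tr(x,0,z),TY,th))
E
```

```text
w4 ((np.int64(317), np.int64(69)), np.int32(8946), 'rim in spatula x,y mm', array([89.4, -1.2]))
w5 ((np.int64(317), np.int64(73)), np.int32(9712), 'rim in spatula x,y mm', array([87.5, -1.2]))
w6 ((np.int64(332), np.int64(73)), np.int32(9015), 'rim in spatula x,y mm', array([87.5,  6.2]))
0.009 0.0055 -0.37 ([1.8, -0.1, -11.2], [-0.001, -0.07, -0.004])
0.009 0.0055 -0.45 ([5.8, -0.1, -23.5], [-0.001, -0.15, -0.004])
0.009 0.0055 -0.5 ([8.8, -0.1, -31.1], [-0.001, -0.2, -0.004])
```

>>> jog_arm --pt "1 0 -6 0 -0.035 0 0" --pt "1.8 0 -12 0 -0.07 0 0" --pt "3.5 0 -18 0 -0.11 0 0" --pt "5.8 0 -24 0 -0.15 0 0" --pt "5.8 0 -24 0 -0.15 0 0" --pt "5.8 0 -24 0 -0.15 0 0" --pt "5.8 0 -24 0 -0.15 0 0"

```text
clock: 19.5
ee_pos: [0.4602, -0.2907, 0.1039]
orientation: [3.141, 0.45, -0.957]
force: [0.7, 0.6, -1.1]
grip_width: 0.24
```

Run:
```python
from h import *
s=env.observe();print(s["force"],s["orientation"],tipnow(),s["clock"])
print(rim(save("wrist","w7")))
for x,z,th in((.0,.0055,-.45),(-.02,.0055,-.45),(-.04,.0055,-.45)): print(x,z,th,tinc(tr(x,0,z),TY,th))
```

```text
[ 0.7162115   0.62618236 -1.06400063] [ 3.14076507  0.45048236 -0.95729264] [ 0.53455146 -0.39630269  0.00568716] 19.5
((np.int64(332), np.int64(57)), np.int32(6392), 'rim in spatula x,y mm', array([94.8,  6.2]))
0.0 0.0055 -0.45 ([-7.9, -0.1, 4.1], [-0.001, 0.001, -0.004])
-0.02 0.0055 -0.45 ([-25.9, -0.0, 12.9], [-0.001, 0.001, -0.004])
-0.04 0.0055 -0.45 ([-43.9, 0.1, 21.6], [-0.001, 0.001, -0.004])
```

>>> jog_arm --pt "-4 0 2 0 0 0 0" --pt "-8 0 4 0 0 0 0" --pt "-13 0 6.5 0 0 0 0" --pt "-18 0 9 0 0 0 0" --pt "-22 0 11 0 0 0 0" --pt "-26 0 13 0 0 0 0" --pt "-26 0 13 0 0 0 0"

```text
clock: 20.42
ee_pos: [0.4435, -0.267, 0.1039]
orientation: [3.141, 0.451, -0.957]
force: [-0.2, 0.9, 0.5]
grip_width: 0.242
```

Run:
```python
from h import *
s=env.observe();print(s["force"],s["orientation"],tipnow(),s["clock"])
print(rim(save("wrist","w8")))
for x,z,th in((-.02,.0055,-.45),(-.04,.0055,-.45),(-.06,.0055,-.45)): print(x,z,th,tinc(tr(x,0,z),TY,th))
```

```text
[-0.24392418  0.93521373  0.48654854] [ 3.14084674  0.45115621 -0.95724954] [ 0.51781585 -0.3724983   0.00561743] 20.425
((np.int64(282), np.int64(244)), np.int32(1), 'rim in spatula x,y mm', array([ -5.4, -22. ]))
-0.02 0.0055 -0.45 ([0.1, 0.0, 0.2], [-0.001, 0.001, -0.004])
-0.04 0.0055 -0.45 ([-17.9, 0.1, 9.0], [-0.001, 0.001, -0.004])
-0.06 0.0055 -0.45 ([-35.9, 0.2, 17.7], [-0.001, 0.001, -0.004])
```

>>> jog_arm --pt "-5 0 2.5 0 0 0 0" --pt "-10 0 5 0 0 0 0" --pt "-15 0 7.5 0 0 0 0" --pt "-20 0 10 0 0 0 0" --pt "-25 0 12.4 0 0 0 0" --pt "-31 0 15.2 0 0 0 0" --pt "-31 0 15.2 0 0 0 0"

```text
clock: 21.35
ee_pos: [0.4235, -0.2385, 0.1037]
orientation: [3.141, 0.452, -0.957]
force: [-0.2, 0.8, 1.3]
grip_width: 0.243
```

Run:
```python
from h import *
s=env.observe();print(s["force"],s["orientation"],s["ee_pos"],tipnow(),s["clock"])
for c in("side","top"):
    im=save(c,c+"9")
    H,S,V=cv2.split(cv2.cvtColor(im,cv2.COLOR_RGB2HSV));m=((H<25)&(S>80)&(V>50)).astype(np.uint8)
    sl=(slice(105,190),slice(350,460)) if c=="side" else (slice(160,275),slice(405,530))
    k=np.zeros_like(m);k[sl]=m[sl];n,l,st,ce=cv2.connectedComponentsWithStats(k);i=1+np.argmax(st[1:,4])
    P=at(c,ce[i],.018);d=P[:2]-TC;print(c,st[i],ce[i],P,"tray xy",d@[np.cos(TY),np.sin(TY)],d@[-np.sin(TY),np.cos(TY)])
b=cv2.imread("pics/side9.png")[105:205,350:475];a=cv2.imread("pics/top9.png")[155:275,400:540]
cv2.imwrite("pics/crop8.png",np.hstack([cv2.resize(b,(400,320),interpolation=2),cv2.resize(a,(400,320),interpolation=2)]))
```

```text
[-0.18258741  0.7789776   1.31360431] [ 3.14077811  0.45152451 -0.95717916] [ 0.42347338 -0.23850939  0.10372784] [ 0.4977427  -0.34400369  0.00537713] 21.35
side [397 136  15  17 179] [404.48044693 143.88268156] [ 0.53335196 -0.36812857  0.018     ] tray xy -0.01482735159475062 0.014648166757704417
top [450 205  17  15 159] [457.67924528 211.91194969] [ 0.53850533 -0.36281018  0.018     ] tray xy -0.016177631995720306 0.02192960106354185
```

View pics/crop8.png

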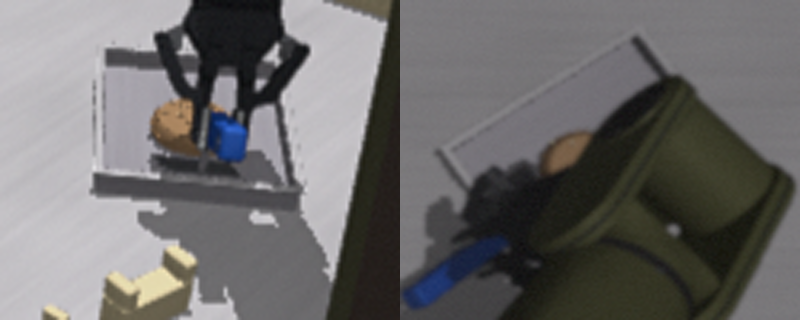

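The crop shows the patty in the tray just ahead of the blade, which is now behind its rim. I've used my 12 views, so the remaining checks are numeric. I'll pull the blade out backwards along its own axis and then up.

>>> jog_arm --pt "-8 0 0 0 0 0 0" --pt "-18 0 0 0 0 0 0" --pt "-30 0 0 0 0 0 0" --pt "-42 0 0 0 0 0 0" --pt "-56 0 -10 0 0 0 0" --pt "-70 0 -35 0 0 0 0" --pt "-82 0 -60 0 0 0 0" --pt "-82 0 -60 0 0 0 0"

```text
clock: 22.45
ee_pos: [0.3977, -0.201, 0.1962]
orientation: [-3.14, 0.444, -0.956]
force: [0.6, -0.7, -2.4]
grip_width: 0.24
```

Run:
```python
from h import *
s=env.observe();print(s["force"],s["orientation"],s["ee_pos"],tipnow(),s["clock"])
print(inc([.440,-.128,.16],[np.pi,0,-.338]))
```

```text
[ 0.64516166 -0.71926265 -2.40020431] [-3.14015393  0.44411147 -0.95631073] [ 0.39774532 -0.20096165  0.19623865] [ 0.4725838  -0.3069424   0.09884706] 22.45
([-16.3, -76.5, 48.0], [-0.139, 0.429, -0.608])
```

Run:
```python
from h import *
print(inc([.4728,-.1379,.15],[np.pi,0,-.338]))
```

```text
([12.4, -97.6, 45.4], [-0.139, 0.429, -0.608])
```

>>> jog_arm --pt "12.4 -97.6 45.4 -0.139 0.429 -0.608 0" --pt "12.4 -97.6 45.4 -0.139 0.429 -0.608 0" --pt "12.4 -97.6 45.4 -0.139 0.429 -0.608 0" --pt "12.4 -97.6 45.4 -0.139 0.429 -0.608 0" --pt "12.4 -97.6 45.4 -0.139 0.429 -0.608 0" --pt "12.4 -97.6 45.4 -0.139 0.429 -0.608 0" --pt "12.4 -97.6 45.4 -0.139 0.429 -0.608 0" --pt "12.4 -97.6 45.4 -0.139 0.429 -0.608 0"

```text
clock: 23.45
ee_pos: [0.4715, -0.1374, 0.1468]
orientation: [-3.14, 0.008, -0.34]
force: [0.2, -0.4, -1.1]
grip_width: 0.245
```

Run:
```python
from h import *
s=env.observe();print(s["force"],s["torque"],s["orientation"],s["ee_pos"],tipnow(),s["clock"])
# patty in tray (whole)
for c in("side","top"):
    im=save(c,c+"10")
    H,S,V=cv2.split(cv2.cvtColor(im,cv2.COLOR_RGB2HSV));m=((H<25)&(S>60)&(V>45)).astype(np.uint8)
    sl=(slice(105,190),slice(370,450)) if c=="side" else (slice(160,275),slice(410,530))
    k=np.zeros_like(m);k[sl]=m[sl];n,l,st,ce=cv2.connectedComponentsWithStats(k);i=1+np.argmax(st[1:,4])
    P=at(c,ce[i],.020);d=P[:2]-TC;el=cv2.fitEllipse(max(cv2.findContours((l==i).astype(np.uint8),0,1)[0],key=cv2.contourArea))
    print(c,st[i],ce[i],P,"tray",d@[np.cos(TY),np.sin(TY)],d@[-np.sin(TY),np.cos(TY)],"ellipse",np.round(el[1],1),"V",V[l==i].mean())
    print(c,"tip",[np.round(q["xy"],1) for q in env.mark_of(c,"spatula_tip")][:1],proj(c,tipnow()))
# blade rear edge / handle rows in wrist: compare w2 and now
w=save("wrist","w10");o=cv2.imread("pics/w2.png")[:,:,::-1]
for im in(o,w):
    g=im.astype(int).mean(2);col=g[85:110,275:300].mean(1);b=(im[:,310:335,2].astype(int)-im[:,310:335,0]>40).mean(1)>.5
    print("blade rear row",85+np.diff(col).argmax(),"handle rows",np.nonzero(b)[0][[0,-1]])
    row=g[60];print("blade cols",np.nonzero(row[240:410]<105)[0][[0,-1]]+240)
```

```text
[ 0.16900237 -0.37866487 -1.12254733] [ 0.02264846  0.03549326 -0.04384652] [-3.13960492  0.00752401 -0.33980162] [ 0.47148522 -0.13739273  0.14675587] [ 0.6211824  -0.19024485  0.11336054] 23.45
side [397 136  27  18 326] [410.97239264 143.81595092] [ 0.51699234 -0.38043698  0.02      ] tray -0.014270217792587902 -0.005817009453742852 ellipse [15.6 25. ] V 136.48466257668713
side tip [array([353.4, 126.6])] [350.98626833 128.924339  ]
top [449 205  30  28 662] [463.60574018 218.48791541] [ 0.51985068 -0.37878077  0.02      ] tray -0.013964621113319446 -0.002527668348530834 ellipse [27.3 29. ] V 104.03323262839879
top tip [array([462.6, 218.5])] [404.3919953  175.21298729]
blade rear row 96 handle rows [196 344]
blade cols [252 391]
blade rear row 96 handle rows [196 344]
blade cols [252 391]
```

Run:
```python
from h import *
print(inc([.4728,-.1379,.0345],[np.pi,0,-.338]))
```

```text
([2.5, 0.5, 112.3], [-0.002, 0.007, -0.001])
```

>>> jog_arm --pt "2.5 0.5 30 -0.002 0.007 0 0" --pt "2.5 0.5 65 -0.002 0.007 0 0" --pt "2.5 0.5 90 -0.002 0.007 0 0" --pt "2.5 0.5 103 -0.002 0.007 0 0" --pt "2.5 0.5 109 -0.002 0.007 0 0" --pt "2.5 0.5 112 -0.002 0.007 0 0" --pt "2.5 0.5 112 -0.002 0.007 0 0"

```text
clock: 24.58
ee_pos: [0.4734, -0.138, 0.0356]
orientation: [3.141, -0.002, -0.338]
force: [0.1, 0.3, -1.0]
grip_width: 0.242
```

Run:
```python
from h import *
s=env.observe();print(s["force"],s["torque"],s["orientation"],s["ee_pos"],s["clock"])
print(inc([.4728,-.1379,.0322],[np.pi,0,-.338]))
```

```text
[ 0.12138147  0.27305911 -1.01019305] [ 0.02680378  0.05929319 -0.06607304] [ 3.14135894e+00 -1.53725707e-03 -3.38423528e-01] [ 0.47342512 -0.13797522  0.03561476] 24.575
([-0.6, 0.1, 3.4], [0.0, -0.002, -0.0])
```

>>> jog_arm --pt "-0.5 0 1.5 0 0 0 0" --pt "-0.5 0 2.7 0 0 0 0" --pt "-0.5 0 3.4 0 0 0 0" --pt "-0.5 0 3.4 0 0 0 0"

```text
clock: 25.08
ee_pos: [0.4727, -0.1377, 0.0322]
orientation: [3.141, -0.001, -0.338]
force: [-3.1, 0.6, 4.1]
grip_width: 0.244
```

Contact has registered at the same height as the original grasp, so I'll release and go straight up.

>>> jog_arm --pt "0 0 0 0 0 0 0.5" --pt "0 0 0 0 0 0 1" --pt "0 0 0 0 0 0 1" --pt "0 0 0 0 0 0 1" --pt "0 0 0 0 0 0 1" --pt "0 0 -20 0 0 0 1" --pt "0 0 -60 0 0 0 1" --pt "0 0 -120 0 0 0 1" --pt "0 0 -170 0 0 0 1" --pt "28 0 -209 0 0 0 1" --pt "28 0 -209 0 0 0 1" --pt "28 0 -209 0 0 0 1"

```text
clock: 26.58
ee_pos: [0.4981, -0.1466, 0.2394]
orientation: [3.141, 0.002, -0.338]
force: [-0.1, 0.3, -0.2]
grip_width: 1.0
```

Run:
```python
from h import *
s=env.observe();print(s["force"],s["orientation"],s["ee_pos"],s["clock"])
w=save("wrist","w11").astype(int);o=cv2.imread("pics/w1.png")[:,:,::-1].astype(int)
d=np.abs(w-o).max(2);d=d[40:290,250:400];print("wrist diff vs start around spatula: frac>40",(d>40).mean())
for n,z in(("spatula",0),("spatula_tip",0),("spatula_rest",0)):
    print(n,[(np.round(m["xy"],1),round(m["p"],2),np.round(at("wrist",m["xy"],z),4)) for m in env.mark_of("wrist",n)])
for im in(o,w):
    b=(im[:,:,2]-im[:,:,0]>30);b[:150]=0;y,x=np.nonzero(b[:,290:360]);print("handle",y.min(),y.max(),x.min()+290,x.max()+290)
    g=im.mean(2);row=g[90,270:380];print("blade cols",np.nonzero(row<90)[0][[0,-1]]+270);c=g[30:150,300];print("blade rows",np.nonzero(c<90)[0][[0,-1]]+30)
for c in("side","top"):
    im=save(c,c+"11")
    H,S,V=cv2.split(cv2.cvtColor(im,cv2.COLOR_RGB2HSV));m=((H<25)&(S>60)&(V>45)).astype(np.uint8)
    n,l,st,ce=cv2.connectedComponentsWithStats(m)
    print(c,[(np.round(ce[i],1).tolist(),st[i,4]) for i in range(1,n) if 150<st[i,4]<2500])
a=cv2.imread("pics/top0.png")[:,:,::-1];H,S,V=cv2.split(cv2.cvtColor(np.ascontiguousarray(a),cv2.COLOR_RGB2HSV));m=((H<25)&(S>60)&(V>45)).astype(np.uint8)
n,l,st,ce=cv2.connectedComponentsWithStats(m);print("top0",[(np.round(ce[i],1).tolist(),st[i,4]) for i in range(1,n) if 150<st[i,4]<2500])
# flatness in side view: predicted silhouette of flat patty on tray floor
M=cv2.imread("pics/side11.png")[:,:,::-1];H,S,V=cv2.split(cv2.cvtColor(np.ascontiguousarray(M),cv2.COLOR_RGB2HSV));m=((H<25)&(S>60)&(V>45));m[:105]=0;m[190:]=0;m[:,:370]=0;m[:,450:]=0
y,x=np.nonzero(m);print("seen side bbox",x.min(),x.max(),y.min(),y.max())
C=tr(-.014,-.004,0);pts=np.array([proj("side",[C[0]+r*np.cos(t),C[1]+r*np.sin(t),z]) for t in np.arange(0,6.3,.1) for z,r in((.005,.026),(.011,.042),(.024,.042),(.029,.036))]);print("pred",pts.min(0),pts.max(0))
```

```text
[-0.08517931  0.28702721 -0.22265521] [ 3.14149927e+00  1.66072931e-03 -3.38347306e-01] [ 0.49810851 -0.14655557  0.23935051] 26.575
wrist diff vs start around spatula: frac>40 0.016826666666666667
spatula [(array([319.4, 185.9]), 0.96, array([ 0.4736, -0.1368,  0.    ]))]
spatula_tip [(array([321.6,  51.6]), 0.66, array([ 0.6185, -0.1906,  0.    ]))]
spatula_rest [(array([324.2, 242.5]), 0.88, array([ 0.399 , -0.1172,  0.    ])), (array([241.3, 243.3]), 0.8, array([ 0.4344, -0.0133,  0.    ]))]
handle 168 277 312 331
blade cols [292 352]
blade rows [ 50 127]
handle 166 276 312 331
blade cols [291 352]
blade rows [ 49 126]
side [([409.9, 144.3], np.int32(369)), ([305.2, 151.2], np.int32(287)), ([261.1, 187.8], np.int32(497)), ([395.3, 197.6], np.int32(402)), ([241.1, 214.2], np.int32(611)), ([360.9, 212.7], np.int32(238)), ([88.8, 270.9], np.int32(161)), ([161.4, 302.8], np.int32(1205))]
top [([296.3, 154.2], np.int32(493)), ([258.9, 167.9], np.int32(470)), ([159.4, 193.3], np.int32(599)), ([471.0, 220.8], np.int32(255))]
top0 [([296.3, 154.2], np.int32(508)), ([258.9, 167.9], np.int32(498)), ([218.8, 183.3], np.int32(606)), ([159.4, 193.3], np.int32(615))]
seen side bbox 397 423 136 189
pred [396.87720207 135.38402219] [423.85016929 153.40646467]
```

```bash
python3 -c "
from workcell import env
print(env.hand_in())"
```

```text
the job is handed in; nothing more can be done
None
```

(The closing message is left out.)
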